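Pull a shaker tray into line with two tapered drifts

ROBOT

A 6-joint arm with a two-finger parallel gripper is mounted at the origin on the work surface. World frame = base frame: x ahead of the robot, y to its left, z up, the work surface at z = 0. Lengths are in m, angles in rad, forces in N, time in s.
With the tool pointing down it reaches from about 0.3 to 0.875 m from the base axis. Payload 6.4 kg.
Tool frame: the origin (TCP) lies midway between the tips of the shut fingers; the grasp point (between the pads) lies 19 mm behind it; z points along the fingers, y is the line along which they close (so a half turn about z gives the same grasp; the last joint's range is limited). The gripper opens to 85 mm and grips with 20 to 120 N. Pads are 22 mm wide; open, the fingers measure 114 mm over their backs; the gripper's body (76 mm by 85 mm) begins 54 mm behind the grasp point. The pads swing forward as they close: fully open they stand 13 mm farther back than shut.
Start: joints at [0.918, 0.181, 1.607, -0, 1.354, -0.206], TCP at [0.248, 0.519, 0.207] pointing down, gripper open.
Joint ranges: [-2.99, 2.99], [-0.89, 2.07], [0.3, 2.58], [-1.14, 4.28], [0, 2.63], [-3.12, 3.12]. Speed limits (rad/s): [2.57, 2.57, 3.01, 3.14, 3.14, 3.14].

INTERFACE

Orientations are given as a unit quaternion [w, x, y, z].
In Python, from bench import sensors, vision, ctrl gives the robot as it stands.
- The arm moves only by the tool carry_out, never from a script. Its argument "deltas" is text: rows parted by semicolons, each of 7 numbers parted by spaces: the shift along the tool's x, y, z in mm, then the turn, a rotation vector about the tool's x, y, z in rad, then the closure, from 0 (fully open) to 1 (shut). In form: tx ty tz ax ay az claw; .... A call has 1 to 12 rows; each row is the pose to reach, as a shift and turn from the pose commanded when the call began, along the tool's axes at that moment; what a row does not reach only later rows make up. A row lasts 1/8 s, in which the tool goes at most 62.5 mm and 10.7 degrees, less where a joint would pass 70% of its speed; a pose out of reach is approached as far as the arm can. A call with a gripper value outside its range is refused whole. The fingers move at their own pace and stop on an object; the grip force is fixed at half the most. Time passes only in rows, so rows that repeat a pose let the fingers close. It gives the time, the measured TCP pose, the force, the opening and the grip force at its end, in the units of the state.
- sensors.get_obs(): the state, without advancing time (a new reading comes with each control period).
- vision.camera(name): name is "scene" or "top"; returns the picture (420x560x3 uint8, blue, green, red); there is no depth.
- vision.camera_model(name): a dict with "K" (3x3 intrinsics, pixels), "k1" (the pictures are not rectified: a ray, as slopes to the right and down, at radius r is drawn at 1 + k1 r^2 times it, then the intrinsics apply), "extrinsics" (4x4, takes a point from world to camera coordinates). Camera axes: x right, y down, z forward; pixel columns grow to the right and rows downward; lengths in m; the calibration is good to about 2 mm. A picture is of the moment at which its call begins. camera_model takes no time and is no camera call.
- ctrl.hand_in(): hands the job in; it is judged then, once.
The state is a dict: "time_s": time; "q": joint angles; "dq": joint speeds; "joint_efforts": joint torques, N m; "eef_pos": TCP position; "eef_rot": TCP orientation; "wrist_force": force on the tool from outside, world axes, zero at the start; "torque": the same for the moment, N m; "opening": opening from 0.0 (shut) to 1.0 (fully open); "grasp_force": force on a finger pad.
Only numpy, scipy, OpenCV 4.12 (cv2) and the standard library are available. Lean on these libraries where they do the work, as an engineer would, in place of code of your own. Each camera call takes 0.05 s, during which the arm holds its last target. There are 200 camera calls.

TASK

The shaker's tray lies askew on its carriage, so its locating holes do not meet those in the rails below. Take the two tapered drifts from the tool rack and push one down through each of the tray's two large corner holes into the rail hole beneath, so that the tray is pulled into line, and leave both standing there with their collars flat on the tray. Leave everything else on the bench and in the rack where it is.

Things in the scene. Friction and masses are not known exactly. Their poses are not given: they have to be found in the camera images.
- tray: The shaker's loose tray: aluminium plate 200 x 230 mm (x, y), 5 mm thick, rim 11 mm high, 0.5 to 0.85 kg, lying flat on the shaker's two rails; it slides on them when a drift wedges it sideways. Four spring flask clamps, 40 mm high and 57 mm wide, stand on it at (+-42, +-42) mm. Origin at the centre of its underside; a locating hole at (-68, +95) and one at (+68, -95) mm
- tray_hole_near (a point): Centre of the tray's near-left locating hole, at the tray's top face. 16 mm in diameter, through. Axes as the tray's, z up
- tray_hole_far (a point): Centre of the tray's far-right locating hole, at the tray's top face. 16 mm in diameter, through. (The small 7 mm screw holes in the other two corners stay empty)
- rail_hole_near (a point): Centre of the 16 mm through hole in the shaker's left rail, at the rail's top face (104 mm above the bench), which belongs under tray_hole_near. It starts up to about 11 mm off line and is seen in part through the tray's hole. The rail is 10 mm thick, fixed, with free air below. Axes as the shaker's, z up
- rail_hole_far (a point): Centre of the 16 mm through hole in the shaker's right rail, at the rail's top face, which belongs under tray_hole_far; as the other
- drift_a_head (a point): Tapered steel drift, upright in a rack slot, hung by its collar. From below: taper 36 mm long from a 4 mm tip to 15 mm, 16 mm of plain 15 mm shank, collar 26 mm wide, 4 mm thick, hexagonal head 18 mm across flats, 60 mm high. Point: middle of the head, 34 mm above the collar's underside, 86 mm above the tip. z up; x square to one pair of flats. 0.13 to 0.25 kg
- drift_b_head (a point): Second tapered drift, same as the first and interchangeable with it. Point: middle of its hexagonal head, 34 mm above the collar's underside, 86 mm above the tip; z up, x square to one pair of flats
- rack: White open tool rack, fixed, 90 mm high, 250 mm long along its y axis and 56 mm deep (foot 90 mm); origin under its middle. Five 17 mm slots in one row along y, 46 mm apart, through a 10 mm top; the two drifts and three other tools stand in them in any order
- shaker: Bench orbital shaker, fixed, carriage locked: white housing 225 x 150 x 76 mm, carrying two dark rails 196 mm long, their top faces 104 mm above the bench, at y = +-95 mm; origin on the bench under its middle; control panel on its -x side. It and the rack trade sides from start to start
- punch_mid (a point): Straight pin punch in the rack, leave alone: 13 mm hexagonal head 43 mm high with a thin 24 mm flange, 7 mm straight shank. Point 20 mm above the rack's top
- nut_driver_mid (a point): Nut driver in the rack, leave alone: round black handle 27 mm wide, 72 mm high, 9 mm straight shank. Point half-way up the handle
- screwdriver_mid (a point): Screwdriver in the rack, leave alone: round grey handle 23 mm wide, 82 mm high. Point half-way up the handle
- reagent_bottle_mid (a point): Glass bottle with a blue cap between shaker and rack, leave alone: 62 mm wide, 155 mm high. Point half-way up
- spray_bottle_mid (a point): Clear spray bottle between shaker and rack, leave alone: 60 mm wide, 161 mm high. Point 80 mm up
- beaker_mid (a point): Glass beaker, leave alone: 70 mm wide, 95 mm high. Point half-way up
- tape_roll_mid (a point): Roll of tape lying flat, leave alone: 96 mm wide, 24 mm high. Point at its middle
- film_carton_mid (a point): Yellow carton, leave alone: 100 x 75 x 120 mm. Point at its middle
- retort_stand: Retort stand at the back, fixed: base 90 x 170 mm, a 12 mm rod 414 mm high that stands 45 mm to +y of its origin, and a clamp reaching back over the base at 225 mm height. Origin under its middle

How it is judged:
On the way, in this order (a step that is already met when the one before it is completed fails the run):
1. one drift is fully down through a tray hole and its rail hole, those holes in line (((horizontal distance between drift_a_head and rail_hole_near below 0.004 m and z of drift_a_head in the frame of rail_hole_near below 0.0415 m and z of drift_a_head in the frame of tray_hole_near below 0.0365 m and angle between drift_a_head's own z axis and vertical below 0.06 rad and horizontal distance between tray_hole_near and rail_hole_near below 0.002 m) or (horizontal distance between drift_b_head and rail_hole_near below 0.004 m and z of drift_b_head in the frame of rail_hole_near below 0.0415 m and z of drift_b_head in the frame of tray_hole_near below 0.0365 m and angle between drift_b_head's own z axis and vertical below 0.06 rad and horizontal distance between tray_hole_near and rail_hole_near below 0.002 m) or (horizontal distance between drift_a_head and rail_hole_far below 0.004 m and z of drift_a_head in the frame of rail_hole_far below 0.0415 m and z of drift_a_head in the frame of tray_hole_far below 0.0365 m and angle between drift_a_head's own z axis and vertical below 0.06 rad and horizontal distance between tray_hole_far and rail_hole_far below 0.002 m) or (horizontal distance between drift_b_head and rail_hole_far below 0.004 m and z of drift_b_head in the frame of rail_hole_far below 0.0415 m and z of drift_b_head in the frame of tray_hole_far below 0.0365 m and angle between drift_b_head's own z axis and vertical below 0.06 rad and horizontal distance between tray_hole_far and rail_hole_far below 0.002 m))), for 0.2 s.
2. both drifts are fully down, one in each pair of holes ((((horizontal distance between drift_a_head and rail_hole_near below 0.004 m and z of drift_a_head in the frame of rail_hole_near below 0.0415 m and z of drift_a_head in the frame of tray_hole_near below 0.0365 m and angle between drift_a_head's own z axis and vertical below 0.06 rad and horizontal distance between tray_hole_near and rail_hole_near below 0.002 m) and (horizontal distance between drift_b_head and rail_hole_far below 0.004 m and z of drift_b_head in the frame of rail_hole_far below 0.0415 m and z of drift_b_head in the frame of tray_hole_far below 0.0365 m and angle between drift_b_head's own z axis and vertical below 0.06 rad and horizontal distance between tray_hole_far and rail_hole_far below 0.002 m)) or ((horizontal distance between drift_b_head and rail_hole_near below 0.004 m and z of drift_b_head in the frame of rail_hole_near below 0.0415 m and z of drift_b_head in the frame of tray_hole_near below 0.0365 m and angle between drift_b_head's own z axis and vertical below 0.06 rad and horizontal distance between tray_hole_near and rail_hole_near below 0.002 m) and (horizontal distance between drift_a_head and rail_hole_far below 0.004 m and z of drift_a_head in the frame of rail_hole_far below 0.0415 m and z of drift_a_head in the frame of tray_hole_far below 0.0365 m and angle between drift_a_head's own z axis and vertical below 0.06 rad and horizontal distance between tray_hole_far and rail_hole_far below 0.002 m)))), for 0.2 s.
At the end, for the whole second after the job is handed in: One drift stands in each of the two hole pairs, released and at rest, within about 3.5 degrees of upright, its collar within 2.5 mm of the tray's top; each tray hole lies within 2 mm of its rail hole; the tray lies flat on the rails (within about 1 degree) ((((horizontal distance between drift_a_head and rail_hole_near below 0.004 m and z of drift_a_head in the frame of rail_hole_near below 0.0415 m and z of drift_a_head in the frame of tray_hole_near below 0.0365 m and angle between drift_a_head's own z axis and vertical below 0.06 rad and horizontal distance between tray_hole_near and rail_hole_near below 0.002 m) and (horizontal distance between drift_b_head and rail_hole_far below 0.004 m and z of drift_b_head in the frame of rail_hole_far below 0.0415 m and z of drift_b_head in the frame of tray_hole_far below 0.0365 m and angle between drift_b_head's own z axis and vertical below 0.06 rad and horizontal distance between tray_hole_far and rail_hole_far below 0.002 m)) or ((horizontal distance between drift_b_head and rail_hole_near below 0.004 m and z of drift_b_head in the frame of rail_hole_near below 0.0415 m and z of drift_b_head in the frame of tray_hole_near below 0.0365 m and angle between drift_b_head's own z axis and vertical below 0.06 rad and horizontal distance between tray_hole_near and rail_hole_near below 0.002 m) and (horizontal distance between drift_a_head and rail_hole_far below 0.004 m and z of drift_a_head in the frame of rail_hole_far below 0.0415 m and z of drift_a_head in the frame of tray_hole_far below 0.0365 m and angle between drift_a_head's own z axis and vertical below 0.06 rad and horizontal distance between tray_hole_far and rail_hole_far below 0.002 m))) and angle between tray_hole_near's own z axis and vertical below 0.02 rad and linear speed of each of drift_a, drift_b, tray below 0.01 m/s); the robot touches nothing.
It fails at once if another tool in the rack moved more than 30 mm (distance of any of punch_mid, nut_driver_mid, screwdriver_mid from where it was at the start of the episode above 0.03 m).
It fails at once if a bottle, the beaker, the tape roll or the carton moved more than 30 mm (distance of any of reagent_bottle_mid, spray_bottle_mid, beaker_mid, tape_roll_mid, film_carton_mid from where it was at the start of the episode above 0.03 m).
It also fails if it takes over 72 s, if anything falls off the work surface, if the arm or the gripper's body presses on something with over 40 N, if the wrist force passes 120 N, or if a joint passes its speed limit or range.

## Working session

There is one attempt and no reset: what is moved stays moved. The work goes in short steps, Python scripts to look and compute and a tool call to move; the robot and the scene stay as the last step left them, time stands still between calls to the robot, and variables do not carry over. Pictures are saved under pics/ and viewed, at most 10 in all, crops included, and the job is handed in when it is done.

Besides the shell and the picture viewer there is one more tool, called after "Request:" as name(argument=value, ...) on one line, values as JSON. carry_out: Moves the arm, as the interface text tells. Its arguments: {"type":"object","properties":{"deltas":{"type":"string"}},"required":["deltas"]}

```bash
ls; mkdir -p pics; python3 - <<'E'
from bench import sensors, vision, ctrl
import cv2,numpy as np
o=sensors.get_obs();print(o)
for n in("scene","top"):
    im=vision.camera(n);cv2.imwrite(f"pics/{n}0.png",im)
    m=vision.camera_model(n);print(n,m)
E
```

```text
pics
{'time_s': 0.0, 'q': array([ 9.17723142e-01,  1.81557460e-01,  1.60804886e+00, -1.42092703e-05,
        1.35382398e+00, -2.06315150e-01]), 'dq': array([ 2.77753375e-05,  3.25367551e-04, -1.27914134e-04,  2.37077899e-03,
       -7.96411051e-04,  1.09326232e-03]), 'joint_efforts': array([-1.19493334e-04, -4.44890249e+01, -3.51328683e+01, -1.87828614e-04,
        9.45926149e-03,  4.18329137e-05]), 'eef_pos': array([0.2480332 , 0.518059  , 0.20645524]), 'eef_rot': array([-3.76468763e-04,  2.21524354e-01,  9.75154406e-01, -8.38185031e-04]), 'wrist_force': array([-0.12593185,  0.65146738, -0.5380386 ]), 'torque': array([-0.04006151,  0.00112708, -0.04516145]), 'grasp_force': 0.0, 'opening': 1.0044900183712835}
scene {'K': array([[436.90827021,   0.        , 280.24222986],
       [  0.        , 436.90827021, 209.06919092],
       [  0.        ,   0.        ,   1.        ]]), 'k1': 0.023456680844267008, 'extrinsics': array([[ 0.072697  ,  0.99719303,  0.01792201, -0.05314465],
       [ 0.66543178, -0.03511021, -0.74563249, -0.32788   ],
       [-0.74291028,  0.06613113, -0.66611634,  1.66408755],
       [ 0.        ,  0.        ,  0.        ,  1.        ]])}
top {'K': array([[440.90010808,   0.        , 282.19265859],
       [  0.        , 440.90010808, 210.38073601],
       [  0.        ,   0.        ,   1.        ]]), 'k1': -0.058953105626799764, 'extrinsics': array([[-2.83275664e-02, -9.99595349e-01, -2.58577988e-03,
         2.96500544e-02],
       [-9.95094485e-01,  2.84451219e-02, -9.47514736e-02,
         6.22524817e-01],
       [ 9.47866852e-02, -1.10983361e-04, -9.95497600e-01,
         1.51278694e+00],
       [ 0.00000000e+00,  0.00000000e+00,  0.00000000e+00,
         1.00000000e+00]])}
```

View pics/scene0.png

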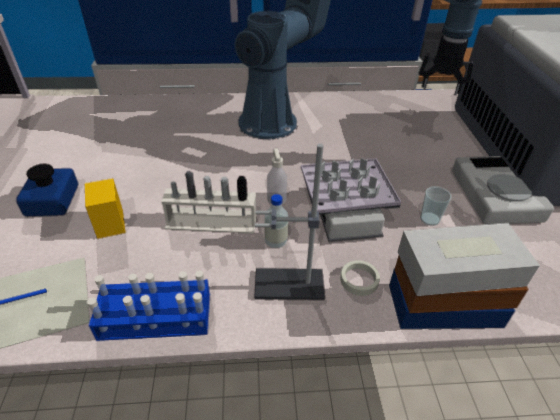

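View pics/top0.png

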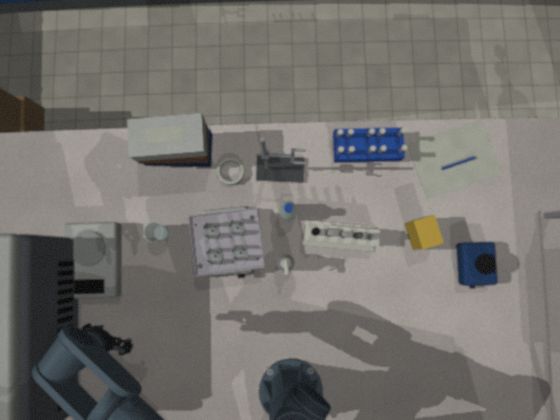

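```bash
cat > h.py <<'E'
import cv2,numpy as np
from scipy.optimize import least_squares
from bench import sensors, vision, ctrl
def proj(n,P):
    m=vision.camera_model(n);E=m["extrinsics"];P=np.atleast_2d(P)
    c=P@E[:3,:3].T+E[:3,3];s=c[:,:2]/c[:,2:];s=s*(1+m["k1"]*(s**2).sum(1,keepdims=True))
    return s@m["K"][:2,:2].T+m["K"][:2,2]
def at_z(n,uv,z):
    m=vision.camera_model(n);E=m["extrinsics"]
    d=np.linalg.inv(m["K"])@[*uv,1];s=d[:2].copy();t=s.copy()
    for _ in range(9): t=s/(1+m["k1"]*(t@t))
    r=E[:3,:3].T@[*t,1];o=-E[:3,:3].T@E[:3,3]
    return o+r*(z-o[2])/r[2]
def tri(a,b):  # a: scene px, b: top px
    f=lambda p:np.r_[proj("scene",p)[0]-a,proj("top",p)[0]-b]
    s=least_squares(f,[.5,0,.15]);return s.x,np.sqrt(s.cost)
def crop(n,x,y,w,h,k):
    im=vision.camera(n)[y:y+h,x:x+w]
    im=cv2.resize(im,None,fx=k,fy=k,interpolation=cv2.INTER_CUBIC)
    for i in range(0,w,10):cv2.line(im,(i*k,0),(i*k,6 if (x+i)%50 else 14),(0,0,255),1);cv2.putText(im,str(x+i),(i*k,16),0,.3,(0,0,255))
    for i in range(0,h,10):cv2.line(im,(0,i*k),(6,i*k),(0,0,255),1);cv2.putText(im,str(y+i),(7,i*k+4),0,.3,(0,0,255))
    return im
E
python3 - <<'E'
from h import *
a=np.hstack([crop("top",185,198,100,90,4),crop("scene",299,145,100,90,4)])
b=np.hstack([crop("top",295,210,100,60,4),crop("scene",160,165,100,60,4)])
cv2.imwrite("pics/m1.png",np.vstack([a,b]))
E
```

```text
(no output)
```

View pics/m1.png

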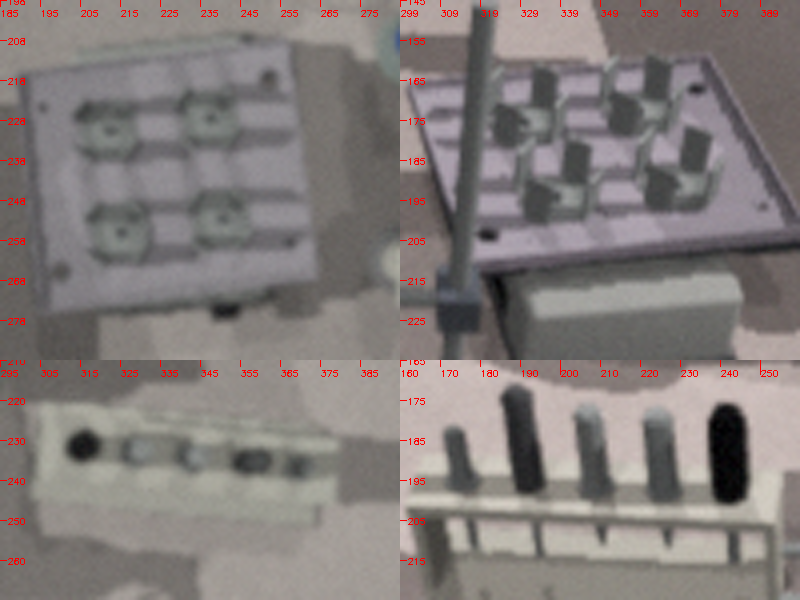

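```bash
cat >> h.py <<'E'
def avg(n,k=6): return np.mean([vision.camera(n).astype(np.float32) for _ in range(k)],0)
def tile(A,cx,cy,w,h,k):
    M=np.float32([[k,0,-k*(cx-w/2)+k/2-.5],[0,k,-k*(cy-h/2)+k/2-.5]])
    im=cv2.warpAffine(A,M,(w*k,h*k),flags=cv2.INTER_CUBIC)
    im=np.clip((im-im.min())/(im.max()-im.min())*255,0,255).astype(np.uint8)
    x0=cx-w/2;y0=cy-h/2
    for i in range(int(np.ceil(x0)),int(x0+w)+1,2):
        X=int((i-x0+.5)*k);cv2.line(im,(X,0),(X,5),(0,0,255),1)
        if i%4==0: cv2.putText(im,str(i),(X-9,15),0,.33,(0,0,255))
    for i in range(int(np.ceil(y0)),int(y0+h)+1,2):
        Y=int((i-y0+.5)*k);cv2.line(im,(0,Y),(5,Y),(0,0,255),1)
        if i%4==0: cv2.putText(im,str(i),(7,Y+4),0,.33,(0,0,255))
    return im
E
python3 - <<'E'
from h import *
T=avg("top");S=avg("scene");np.savez("start.npz",T=T,S=S)
r=lambda c:np.hstack(c)
a=r([tile(T,200,265,20,14,14)[:, :266],tile(T,252,217,20,14,14)[:, :266],tile(T,337,234,40,21,7)[:196-49,:266] if 0 else tile(T,337,232,38,28,7)])
b=r([tile(S,373,167,20,14,14)[:, :266],tile(S,321,204,20,14,14)[:, :266],tile(S,216,186,38,56,7)[:196*2]][:2])
c=tile(S,216,190,38,56,7)
L=np.vstack([a[:,:532],b]);R=np.vstack([a[:,532:],c[:196]]);
print(L.shape,c.shape)
big=np.vstack([np.hstack([L,c[:392]]),np.hstack([a[:,532:],np.zeros((196,798-266,3),np.uint8)])])
cv2.imwrite("pics/m2.png",big);print(big.shape)
E
```

```text
(392, 532, 3) (392, 266, 3)
(588, 798, 3)
```

View pics/m2.png

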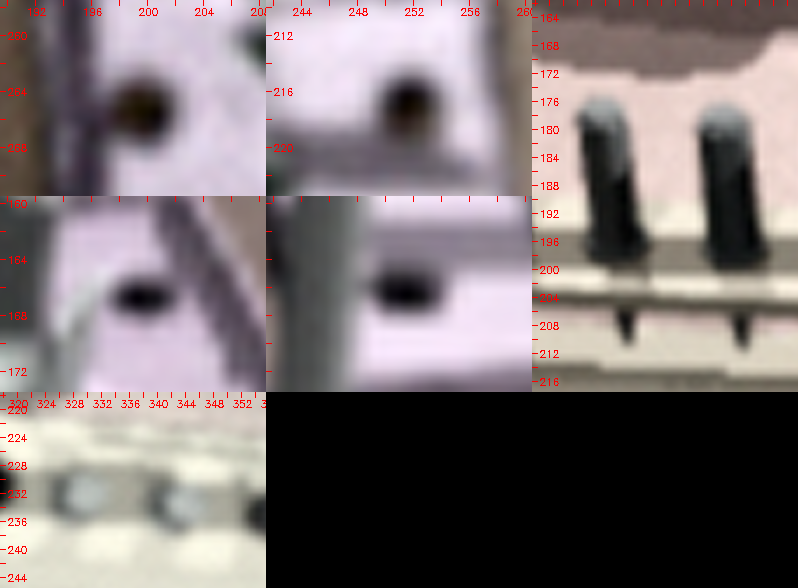

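```bash
python3 - <<'E'
from h import *
d=np.load("start.npz");T,S=d["T"],d["S"]
def dk(A,cx,cy,w,h,k,hi):
    return tile(np.clip(A-0,0,hi),cx,cy,w,h,k)
def cen(A,cx,cy):
    p=A[cy-6:cy+7,cx-6:cx+7].mean(2);bg=np.percentile(p,75);w=np.clip(bg*.75-p,0,None)
    yy,xx=np.mgrid[-6:7,-6:7];w=w*((xx**2+yy**2)<20);return cx+(w*xx).sum()/w.sum(),cy+(w*yy).sum()/w.sum(),w.sum()/(bg*.5)
for A,c in((T,(199,265)),(T,(252,217)),(S,(373,167)),(S,(321,203))):
    print(cen(A,*c)); print(A[c[1]-3:c[1]+4,c[0]-3:c[0]+4,:].astype(int)[:,:,2]); print((A[...,2]-A[...,0])[c[1]-3:c[1]+4,c[0]-3:c[0]+4].astype(int))
def pair(n,cs,ct):
    p,e=tri(cs,ct);print(n,p.round(4),e.round(2))
n1=cen(S,373,167)[:2];n2=cen(T,199,265)[:2];pair("near",n1,n2)
f1=cen(S,321,203)[:2];f2=cen(T,252,217)[:2];pair("far",f1,f2)
for n,a in(("scene",n1),("scene",f1),("top",n2),("top",f2)):print(n,at_z(n,a,.109).round(4))
big=np.vstack([np.hstack([tile(T,228,204,95,30,4),tile(T,235,278,95,30,4)]),np.hstack([tile(S,355,225,60,42,6),tile(T,337,240,60,42,6)])[:, :760] if 1 else 0])
cv2.imwrite("pics/m3.png",big);print(big.shape)
E
```

```text
(np.float64(198.79444421621469), np.float64(265.7525645329402), np.float32(2.0207253))
[[106 120 124 123 122 126 128]
 [102 116 115 110 108 115 122]
 [100 107 101  94  94  99 112]
 [ 96  98  92  88  86  89 106]
 [ 92  93  90  88  84  86 107]
 [ 90  94  97  94  91  97 116]
 [ 91 100 110 110 106 113 125]]
[[ 0 -1 -2  0  0  0 -1]
 [-1  0  0  0  0  0 -1]
 [-1 -1  1  3  3  0  0]
 [ 0  0  3  5  5  2  0]
 [-1  0  3  5  3  0  0]
 [ 0  0  1  1  2 -1  0]
 [-1  0  0  0 -2 -1 -1]]
(np.float64(251.60733082337626), np.float64(217.72352025686848), np.float32(3.6414196))
[[144 142 137 135 138 143 144]
 [140 130 117 112 121 134 142]
 [134 112  90  85  98 121 137]
 [127 100  82  82  92 114 134]
 [121 100  88  90  99 116 136]
 [111 101  94  96 103 118 138]
 [107 104 102 101 106 118 131]]
[[-1 -1 -1  0 -1 -1 -2]
 [-1 -1 -1  0  0 -1 -1]
 [-1 -1  0  0  0  0 -2]
 [ 0  0  1  5  2  0  0]
 [-1  1  4  4  4  1  0]
 [ 0  0  2  4  3  1  0]
 [ 0  0  1  0  0  0  0]]
(np.float64(373.54705250903714), np.float64(166.42698555043157), np.float32(6.2999225))
[[147 151 146 143 130  96  89]
 [152 139 124 119 114 100  93]
 
[... 672 characters left out ...]
2 -2]
 [ 0 -1  0 -1 -1 -1 -1]
 [-1 -1 -1 -1 -2 -1 -1]
 [ 0 -1 -2  0 -1 -1  0]
 [-1  0 -2  0 -2 -1 -1]
 [-2 -1 -1 -1 -1 -2 -1]]
near [0.4407 0.2929 0.1077] 0.37
far [0.5942 0.1146 0.1083] 0.17
scene [0.4425 0.2933 0.109 ]
scene [0.595  0.1148 0.109 ]
top [0.4405 0.2914 0.109 ]
top [0.594  0.1139 0.109 ]Traceback (most recent call last):
  File "<stdin>", line 15, in <module>
    return _nx.concatenate(arrs, 0, dtype=dtype, casting=casting)
           ~~~~~~~~~~~~~~~^^^^^^^^^^^^^^^^^^^^^^^^^^^^^^^^^^^^^^^
ValueError: all the input array dimensions except for the concatenation axis must match exactly, but along dimension 1, the array at index 0 has size 760 and the array at index 1 has size 720
```

```bash
python3 -c "
import cv2;a=cv2.imread('pics/m3.png');print(a.shape)"
```

```text
[ WARN:0@0.014] global loadsave.cpp:275 findDecoder imread_('pics/m3.png'): can't open/read file: check file path/integrity
Traceback (most recent call last):
AttributeError: 'NoneType' object has no attribute 'shape'
```

View housing.

```bash
python3 - <<'E'
from h import *
d=np.load("start.npz");T,S=d["T"],d["S"]
for c in((199,265),(252,218)):
    p=(T[...,2]-T[...,0])[c[1]-5:c[1]+6,c[0]-5:c[0]+6]-(-.6);w=np.clip(p-.7,0,None)
    yy,xx=np.mgrid[-5:6,-5:6];w=w*((xx**2+yy**2)<16);u=(c[0]+(w*xx).sum()/w.sum(),c[1]+(w*yy).sum()/w.sum())
    print(u,w.sum(),at_z("top",u,.104).round(4))
big=np.vstack([np.hstack([tile(T,230,206,100,36,4),tile(T,235,274,100,36,4)]),tile(S,355,215,114,64,7)[:, :800] if 0 else tile(S,352,220,100,56,8)])
cv2.imwrite("pics/m3.png",big);print(big.shape)
E
```

```text
(np.float64(199.2661818939981), np.float64(265.3106794108802)) 41.2 [0.4418 0.2907 0.104 ]
(np.float64(252.08420258735407), np.float64(218.19887709230795)) 41.566696 [0.5928 0.1127 0.104 ]
(592, 800, 3)
```

View pics/m3.png

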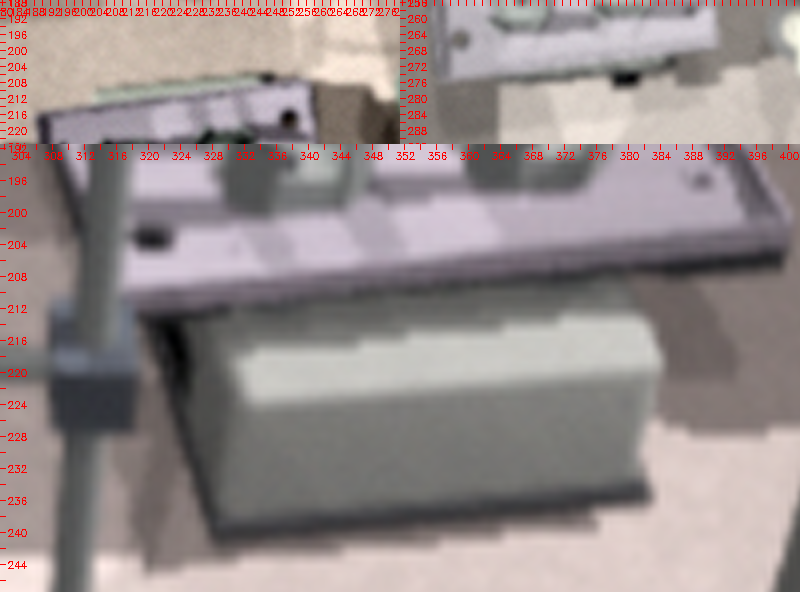

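```bash
python3 - <<'E'
from h import *
a=at_z("scene",(329,240.5),.0);b=at_z("scene",(382.7,235.5),0)
print(a,b,np.linalg.norm(a-b)); t=np.arctan2(*(b-a)[[0,1]])*-1;print("yaw",t)
R=np.array([[np.cos(t),-np.sin(t)],[np.sin(t),np.cos(t)]])
o=(a+b)[:2]/2-R@[.1125,0];print("origin",o)
for n,v in(("near",(-.068,.095)),("far",(.068,-.095))):print(n,o+R@v)
# drifts
print("tools")
for s,u in(((206,177.5),(329.6,232)),((223.3,178.5),(343.8,232.8))): print(tri(s,u))
for u in ((211.4,210.3),(227.6,210.8)): print(at_z("scene",u,.038))
E
```

```text
[0.63046206 0.14214247 0.        ] [0.61939689 0.29546424 0.        ] 0.15372053710222158
yaw 0.07204469940224228
origin [0.51272131 0.21070533]
near [0.43805938 0.30056409]
far [0.58738324 0.12084658]
tools
(array([ 0.53778558, -0.16547228,  0.15786253]), np.float64(8.011864816782664))
(array([ 0.53323569, -0.15704152,  0.15314036]), np.float64(7.49073066864994))
[ 0.53099193 -0.18070891  0.038     ]
[ 0.53550905 -0.13523623  0.038     ]
```

```bash
cat > fit.py <<'E'
from h import *
def disc(n,U,c,z,r=.008):  # mask: rays through U at height z inside circle
    P=U(z);return (P[...,0]-c[0])**2+(P[...,1]-c[1])**2<r*r
def fit(A,c,p0,h=5,ss=6):
    ys=c[1]-h+(np.arange((2*h+1)*ss)+.5)/ss-.5;xs=c[0]-h+(np.arange((2*h+1)*ss)+.5)/ss-.5
    # affine ray maps
    def U(z):
        o=at_z("top",c,z)[:2];dx=at_z("top",(c[0]+1,c[1]),z)[:2]-o;dy=at_z("top",(c[0],c[1]+1),z)[:2]-o
        X,Y=np.meshgrid(xs-c[0],ys-c[1]);return o+X[...,None]*dx+Y[...,None]*dy
    Z={z:U(z) for z in(.109,.104,.094)}
    soft=lambda z,q:1/(1+np.exp((np.hypot(Z[z][...,0]-q[0],Z[z][...,1]-q[1])-.008)/.0003))
    def img(M,s):
        M=cv2.GaussianBlur(M,(0,0),s*ss);return cv2.resize(M,(2*h+1,2*h+1),interpolation=cv2.INTER_AREA)
    W=A[c[1]-h:c[1]+h+1,c[0]-h:c[0]+h+1];D=W.mean(2);C=W[...,2]-W[...,0]
    yy,xx=np.mgrid[-h:h+1,-h:h+1];k=(xx**2+yy**2)<=22
    g=lambda p:((p[2]+p[3]*xx+p[4]*yy)-p[5]*img(soft(.109,p[:2]),p[6])-D)[k]
    bx=[-np.inf]*6+[.4],[np.inf]*6+[1.6]
    s1=least_squares(g,[*p0,D.max(),0,0,40,.8],x_scale=[1e-3,1e-3,10,1,1,10,.3],diff_step=1e-3,bounds=bx);ct=s1.x[:2];sg=s1.x[6]
    def f2(p):
        M=soft(.109,ct)*soft(.104,ct)*soft(.104,p[:2])*soft(.094,p[:2]);return (p[2]*img(M,sg)+p[3]-C)[k]
    best=None
    for a in np.arange(0,2*np.pi,.7):
        for r in(.003,.007):
            s=least_squares(f2,[ct[0]+r*np.cos(a),ct[1]+r*np.sin(a),7,-.6],x_scale=[1e-3,1e-3,5,1],diff_step=1e-3,bounds=([-1,-1,0,-2],[1,1,14,1]))
            if best is None or s.cost<best.cost:best=s
    print("tray",ct.round(4),"sig",sg.round(2),"cost",s1.cost.round(1),"| rail",best.x.round(4),"off mm",((best.x[:2]-ct)*1e3).round(1),best.cost.round(2))
if __name__=="__main__":
    T=np.load("start.npz")["T"]
    fit(T,(199,265),(.4415,.2915));fit(T,(252,217),(.594,.1139))
    for s,u in(((206,177.5),(343.8,232.8)),((223.3,178.5),(329.6,232))): print(tri(s,u))
E
python3 fit.py
```

```text
tray [0.4421 0.2849] sig 1.6 cost 831.0 | rail [ 0.4424  0.2931 14.     -1.4108] off mm [0.3 8.2] 34.32
tray [0.5961 0.1133] sig 0.78 cost 1349.0 | rail [ 0.5904  0.1129  8.3579 -0.9544] off mm [-5.6 -0.4] 11.47
(array([ 0.53347266, -0.18382469,  0.15645321]), np.float64(0.2676294701401786))
(array([ 0.53741422, -0.13864645,  0.15448105]), np.float64(0.2534537962184433))
```

```bash
cat >> h.py <<'E'
from scipy.spatial.transform import Rotation as Ro
def delta(p,yaw):
    o=sensors.get_obs();R=Ro.from_quat(o["eef_rot"],scalar_first=True)
    ca,sa=np.cos(yaw),np.sin(yaw)  # tool y along yaw, z down
    G=Ro.from_matrix(np.array([[sa,ca,0],[-ca,sa,0],[0,0,-1.]]))
    if (R.inv()*G).magnitude()>1.6: G=G*Ro.from_rotvec([0,0,np.pi])
    d=R.inv().apply(np.array(p)-o["eef_pos"])*1e3;r=(R.inv()*G).as_rotvec()
    print("delta",d.round(1),r.round(3),"dist",np.linalg.norm(d).round(0),"rows",max(np.linalg.norm(d)/62.5,np.linalg.norm(r)/.187).round(1))
E
python3 - <<'E'
from h import *
delta((.5374,-.1386,.28),-.087)
o=sensors.get_obs();print(o["time_s"])
E
```

```text
Traceback (most recent call last):
  File "h.py", line 40, in delta
    G=Ro.from_matrix(np.array([[sa,ca,0],[-ca,sa,0],[0,0,-1.]]))
  File "scipy/spatial/transform/_rotation.pyx", line 1143, in scipy.spatial.transform._rotation.Rotation.from_matrix
ValueError: Non-positive determinant (left-handed or null coordinate frame) in rotation matrix 0: [[-0.08689029  0.99621789  0.        ]
 [-0.99621789 -0.08689029  0.        ]
 [ 0.          0.         -1.        ]].
```

x = y × z: for y=(c,s,0), z=(0,0,-1) gives x=(-s,c,0).

```bash
sed -i 's/\[\[sa,ca,0\],\[-ca,sa,0\]/[[-sa,ca,0],[ca,sa,0]/' h.py
python3 - <<'E'
from h import *
delta((.5374,-.1386,.28),-.087)
o=sensors.get_obs();print(o["time_s"])
E
```

```text
delta [-544.5 -467.8  -72.6] [ 0.    -0.     1.211] dist 722.0 rows 11.5
0.9
```

Request:
carry_out(deltas="0 0 -60 0 0 0 0; -544.5 -468 -73 0 0 1.211 0; -544.5 -468 -73 0 0 1.211 0; -544.5 -468 -73 0 0 1.211 0; -544.5 -468 -73 0 0 1.211 0; -544.5 -468 -73 0 0 1.211 0; -544.5 -468 -73 0 0 1.211 0; -544.5 -468 -73 0 0 1.211 0; -544.5 -468 -73 0 0 1.211 0; -544.5 -468 -73 0 0 1.211 0; -544.5 -468 -73 0 0 1.211 0; -544.5 -468 -73 0 0 1.211 0")

```text
time_s: 2.4
eef_pos: [0.5256, -0.1129, 0.2802]
eef_rot: [0.0, 0.737, 0.676, 0.0]
wrist_force: [0.2, 0.8, -0.7]
opening: 1.0
grasp_force: 0.0
```

```bash
python3 - <<'E'
from h import *
delta((.5374,-.1386,.113),-.087)
o=sensors.get_obs();print(o["time_s"],o["eef_pos"],o["q"])
E
```

```text
delta [-24.6  13.9 167.2] [ 0.001  0.    -0.   ] dist 170.0 rows 2.7
2.4 [ 0.5255756  -0.11286783  0.28015204] [-4.32642685e-01  4.26083853e-02  1.61195973e+00  2.65119267e-04
  1.48625200e+00 -3.45231160e-01]
```

Request:
carry_out(deltas="-24.6 14 40 0 0 0 0; -24.6 14 80 0 0 0 0; -24.6 14 80 0 0 0 0")

```text
time_s: 2.78
eef_pos: [0.5343, -0.1357, 0.1963]
eef_rot: [-0.004, 0.737, 0.675, -0.001]
wrist_force: [0.3, 0.6, 0.9]
opening: 1.005
grasp_force: 0.0
```

```bash
python3 - <<'E'
from h import *
delta((.5374,-.1386,.113),-.087)
a=np.hstack([tile(avg("top",2),337,232,38,28,10),tile(avg("scene",2),216,180,38,56,10)[:280*2][:280]])
S=avg("scene",2);T=avg("top",2)
cv2.imwrite("pics/m4.png",np.hstack([tile(T,337,230,38,44,10),tile(S,216,180,40,44,10)]))
E
```

```text
delta [-2.8  3.9 83.3] [-0.007 -0.003 -0.001] dist 83.0 rows 1.3
```

View pics/m4.png

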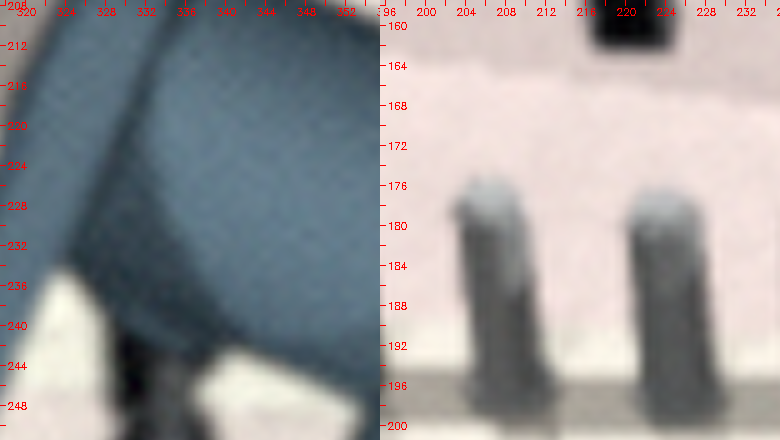

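```bash
python3 - <<'E'
from h import *
o=sensors.get_obs()["eef_pos"];print(o)
e=np.array([np.cos(-.087),np.sin(-.087),0])
for s in(-.05,.05): print(s,proj("scene",o+e*s+[0,0,.013]),proj("scene",o+e*s+[0,0,.03]))
print(proj("scene",[[.5374,-.1386,.154],[.5374,-.1386,.094]]))
delta((.5374,-.1386,.113),-.087)
E
```

```text
[ 0.53751095 -0.13645833  0.20141592]
-0.05 [[224.89397217 148.78059362]] [[224.45557901 143.30842211]]
0.05 [[220.49047695 171.68120696]] [[219.97609344 166.07397402]]
[[223.55736213 178.65162392]
 [225.0685385  196.06369802]]
delta [-2.1 -0.1 88.4] [0.002 0.001 0.001] dist 88.0 rows 1.4
```

Request:
carry_out(deltas="-2 0 55 0 0 0 0; -2 0 85 0 0 0 0; -2 0 85 0 0 0 0; -2 0 85 0 0 0 1; -2 0 85 0 0 0 1; -2 0 85 0 0 0 1; -2 0 85 0 0 0 1; -2 0 85 0 0 0 1; -2 0 85 0 0 0 1; -2 0 85 0 0 0 1")

```text
time_s: 4.42
eef_pos: [0.5374, -0.1388, 0.1159]
eef_rot: [0.001, 0.737, 0.676, 0.0]
wrist_force: [0.7, -0.0, 6.3]
opening: 0.199
grasp_force: 58.6
```

Request:
carry_out(deltas="0 0 -55 0 0 0 1; 0 0 -110 0 0 0 1; 0 0 -160 0 0 0 1; 0 0 -160 0 0 0 1")

```text
time_s: 4.92
eef_pos: [0.5386, -0.1394, 0.2795]
eef_rot: [0.004, 0.737, 0.676, 0.001]
wrist_force: [0.8, -0.2, -3.2]
opening: 0.193
grasp_force: 59.6
```

```bash
python3 - <<'E'
from h import *
delta((.441,.293,.26),.08)
E
```

```text
delta [ 422.4 -135.    17.2] [ 0.007  0.004 -0.167] dist 444.0 rows 7.1
```

Request:
carry_out(deltas="422.4 -135 0 0 0 -0.167 1; 422.4 -135 0 0 0 -0.167 1; 422.4 -135 0 0 0 -0.167 1; 422.4 -135 0 0 0 -0.167 1; 422.4 -135 0 0 0 -0.167 1; 422.4 -135 0 0 0 -0.167 1; 422.4 -135 0 0 0 -0.167 1; 422.4 -135 40 0 0 -0.167 1; 422.4 -135 80 0 0 -0.167 1; 422.4 -135 80 0 0 -0.167 1; 422.4 -135 80 0 0 -0.167 1")

```text
time_s: 6.3
eef_pos: [0.439, 0.2939, 0.1953]
eef_rot: [-0.0, 0.678, 0.735, -0.0]
wrist_force: [0.8, 0.2, -1.0]
opening: 0.193
grasp_force: 59.6
```

```bash
python3 - <<'E'
from h import *
o=sensors.get_obs();print(o["time_s"],o["eef_pos"],o["wrist_force"])
S=avg("scene",3);T=avg("top",3)
cv2.imwrite("pics/m5.png",np.hstack([tile(T,200,262,30,44,13),tile(S,373,156,30,44,13)]))
p=o["eef_pos"];print("tip expect",proj("scene",p-[0,0,.078]),"head top",proj("scene",p+[0,0,.038]),"tcp",proj("top",p-[0,0,.078]))
delta((.441,.293,.2),.08)
E
```

```text
6.3 [0.43903238 0.293942   0.1952955 ] [ 0.75300285  0.20577654 -1.02479666]
tip expect [[373.94550416 163.40830579]] head top [[380.79543508 128.93579243]] tcp [[197.53258844 266.29637623]]
delta [-1.2  1.4 -4. ] [ 0.002 -0.001 -0.   ] dist 4.0 rows 0.1
```

View pics/m5.png

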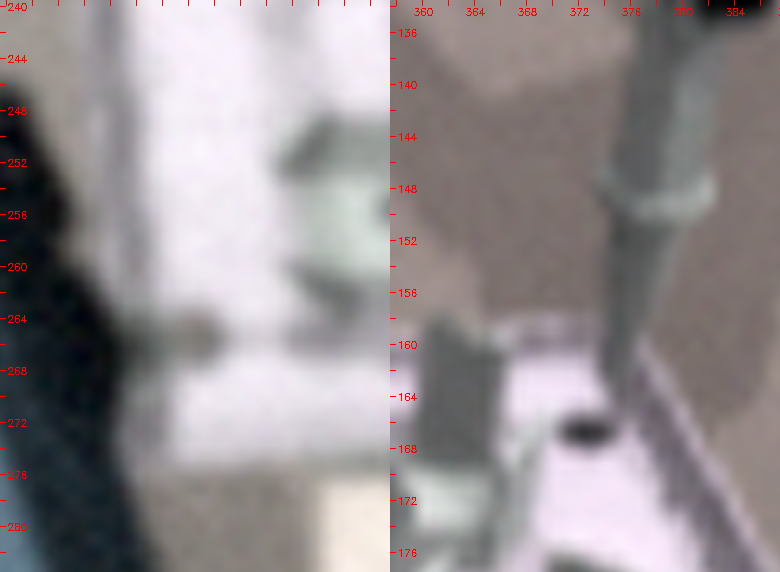

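```bash
python3 - <<'E'
from h import *
print("tip",at_z("scene",(375,164.4),.1173),"hole",at_z("scene",(372.5,166.7),.109),"top",at_z("top",(199.6,265.4),.109))
print(tri((372.5,166.7),(199.6,265.4)),tri((320.5,203.4),(251.6,217.4)))
T=avg("top",2);C=(T[...,2]-T[...,0]);print(C[261:270,195:205].round(0).astype(int));print(T[261:270,195:205,1].astype(int))
E
```

```text
tip [0.44405314 0.2958813  0.1173    ] hole [0.4437168  0.28990563 0.109     ] top [0.44157414 0.28868704 0.109     ]
(array([0.44173975, 0.28987258, 0.1075277 ]), np.float64(0.26340392707515703)) (array([0.59538836, 0.11465824, 0.10637018]), np.float64(0.14725383585815832))
[[ 0 -1 -1 -2  0 -2  0 -1 -2 -2]
 [ 0 -2 -2  0 -2  0  0 -2  0 -2]
 [ 0  0 -1  0  0  1  0 -2 -2 -1]
 [-2  1  0  2  4  2  2  0 -2 -1]
 [ 0  0 -2  2  6  4  0  0 -1 -1]
 [ 0  0  0  1  3  4  1 -2 -1  0]
 [ 0 -1 -1  0  2  3  2 -1 -2  0]
 [ 0 -2  0  1 -2 -2 -2 -2 -1 -2]
 [ 0  0  0 -2 -1 -1 -3 -1 -1 -2]]
[[ 94 105 122 135 139 142 141 143 143 141]
 [ 93 104 121 129 132 136 137 139 142 141]
 [ 87  96 115 119 118 118 124 136 142 143]
 [ 76  87  99 102  95  97 108 123 136 138]
 [ 63  74  84  88  88  86  92 109 126 132]
 [ 58  66  76  88  85  85  92 110 123 129]
 [ 56  64  82  90  97  94 106 124 137 138]
 [ 59  74  85 103 112 116 123 137 140 145]
 [ 65  79  93 112 131 137 138 142 144 144]]
```

```bash
sed -i 's/^def fit(A,c,p0,h=5,ss=6):/def fit(A,c,p0,h=5,ss=6,fix=None,sgf=.8):/; s/;ct=s1.x\[:2\];sg=s1.x\[6\]/;ct=s1.x[:2];sg=s1.x[6]\n    if fix is not None: ct=np.array(fix);sg=sgf/' fit.py
python3 - <<'E'
from fit import *
T=np.load("start.npz")["T"]
print(at_z("top",(251.6,217.4),.109))
for s in(.6,.8):
  for dy in(-.001,0,.001):fit(T,(199,265),(.4415,.2915),fix=(.4416,.2889+dy),sgf=s)
  fit(T,(252,217),(.594,.1139),fix=(.5950,.1139),sgf=s);fit(T,(252,217),(.594,.1139),fix=(.5960,.1133),sgf=s)
E
```

```text
[0.59509585 0.11393841 0.109     ]Traceback (most recent call last):
  File "<stdin>", line 5, in <module>
  File "fit.py", line 27, in fit
    print("tray",ct.round(4),"sig",sg.round(2),"cost",s1.cost.round(1),"| rail",best.x.round(4),"off mm",((best.x[:2]-ct)*1e3).round(1),best.cost.round(2))
                                   ^^^^^^^^
AttributeError: 'float' object has no attribute 'round'
```

```bash
sed -i 's/sg\.round(2)/round(sg,2)/' fit.py
python3 - <<'E'
from fit import *
T=np.load("start.npz")["T"]
for s in(.6,.8):
  for dy in(-.001,0,.001):fit(T,(199,265),(.4415,.2915),fix=(.4416,.2889+dy),sgf=s)
  fit(T,(252,217),(.594,.1139),fix=(.5950,.1139),sgf=s);fit(T,(252,217),(.594,.1139),fix=(.5960,.1133),sgf=s)
E
```

```text
tray [0.4416 0.2879] sig 0.6 cost 831.0 | rail [ 0.443   0.2933  6.6734 -1.0603] off mm [1.4 5.4] 12.4
tray [0.4416 0.2889] sig 0.6 cost 831.0 | rail [ 0.443   0.2928  6.0722 -1.1329] off mm [1.4 3.9] 12.86
tray [0.4416 0.2899] sig 0.6 cost 831.0 | rail [ 0.4429  0.2923  5.6676 -1.1794] off mm [1.3 2.4] 15.11
tray [0.595  0.1139] sig 0.6 cost 1349.0 | rail [ 0.5912  0.1127  6.4189 -0.9207] off mm [-3.8 -1.2] 12.27
tray [0.596  0.1133] sig 0.6 cost 1349.0 | rail [ 0.5908  0.113   7.0189 -0.8593] off mm [-5.2 -0.3] 12.93
tray [0.4416 0.2879] sig 0.8 cost 831.0 | rail [ 0.443   0.2935  7.6773 -1.175 ] off mm [1.4 5.6] 12.45
tray [0.4416 0.2889] sig 0.8 cost 831.0 | rail [ 0.443   0.2929  6.8287 -1.2517] off mm [1.4 4. ] 13.47
tray [0.4416 0.2899] sig 0.8 cost 831.0 | rail [ 0.443   0.2923  6.3057 -1.3   ] off mm [1.4 2.4] 15.66
tray [0.595  0.1139] sig 0.8 cost 1349.0 | rail [ 0.591   0.1125  7.4894 -1.0309] off mm [-4.  -1.4] 11.39
tray [0.596  0.1133] sig 0.8 cost 1349.0 | rail [ 0.5904  0.1129  8.4284 -0.9698] off mm [-5.6 -0.4] 11.31
```

```bash
python3 - <<'E'
from h import *
delta((.4405,.290,.168),.075)
E
```

```text
delta [-4.2  1.  27.5] [ 0.001 -0.     0.005] dist 28.0 rows 0.4
```

Request:
carry_out(deltas="-4.2 1 0 0 0 0 1; -4.2 1 0 0 0 0 1; -4.2 1 6 0 0 0 1; -4.2 1 12 0 0 0 1; -4.2 1 18 0 0 0 1; -4.2 1 21 0 0 0 1; -4.2 1 21 0 0 0 1")

```text
time_s: 7.58
eef_pos: [0.4399, 0.2899, 0.1734]
eef_rot: [-0.0, 0.678, 0.735, -0.0]
wrist_force: [0.8, 0.2, -2.4]
opening: 0.2
grasp_force: 59.6
```

Request:
carry_out(deltas="0.5 0.2 4 0 0 0 1; 1 0.4 8 0 0 0 1; 1.5 0.6 12 0 0 0 1; 1.5 0.6 12 0 0 0 1")

```text
time_s: 8.07
eef_pos: [0.4403, 0.2914, 0.1613]
eef_rot: [-0.0, 0.678, 0.735, -0.0]
wrist_force: [-0.7, 1.0, -1.6]
opening: 0.198
grasp_force: 59.6
```

Request:
carry_out(deltas="0 0 3 0 0 0 1; 0 0 6 0 0 0 1; 0 0 6 0 0 0 1")

```text
time_s: 8.45
eef_pos: [0.4408, 0.2914, 0.1557]
eef_rot: [0.0, 0.678, 0.735, 0.0]
wrist_force: [1.9, -0.2, -3.2]
opening: 0.193
grasp_force: 59.6
```

Request:
carry_out(deltas="0 0 3 0 0 0 1; 0 0 6 0 0 0 1; 0 0 6 0 0 0 1")

```text
time_s: 8.82
eef_pos: [0.441, 0.2915, 0.1498]
eef_rot: [0.0, 0.678, 0.735, 0.0]
wrist_force: [2.8, -0.5, -1.1]
opening: 0.193
grasp_force: 59.8
```

Request:
carry_out(deltas="0 0.6 3 0 0 0 1; 0 0.6 5 0 0 0 1; 0 0.6 5 0 0 0 1")

```text
time_s: 9.2
eef_pos: [0.4413, 0.2916, 0.1445]
eef_rot: [0.0, 0.678, 0.735, 0.0]
wrist_force: [3.5, -0.3, -1.4]
opening: 0.193
grasp_force: 59.7
```

Request:
carry_out(deltas="0 0.6 3 0 0 0 1; 0 0.8 6 0 0 0 1; 0 0.8 9 0 0 0 1; 0 0.8 9 0 0 0 1; 0 0.8 9 0 0 0 1")

```text
time_s: 9.82
eef_pos: [0.4417, 0.2915, 0.1354]
eef_rot: [-0.0, 0.678, 0.735, -0.0]
wrist_force: [2.6, 0.7, -3.1]
opening: 0.197
grasp_force: 59.5
```

Request:
carry_out(deltas="0 0.3 2 0 0 0 1; 0 0.3 3 0 0 0 1; 0 0.3 3 0 0 0 1")

```text
time_s: 10.2
eef_pos: [0.4429, 0.2924, 0.1348]
eef_rot: [0.0, 0.678, 0.735, 0.001]
wrist_force: [-1.5, -0.0, 10.4]
opening: 0.195
grasp_force: 60.7
```

Request:
carry_out(deltas="0 0 0 0 0 0 1; 0 0 0 0 0 0 0; 0 0 0 0 0 0 0; 0 0 0 0 0 0 0; 0 0 0 0 0 0 0; 0 0 -50 0 0 0 0; 0 0 -110 0 0 0 0; 0 0 -150 0 0 0 0; 0 0 -150 0 0 0 0")

```text
time_s: 11.32
eef_pos: [0.4443, 0.2924, 0.2871]
eef_rot: [0.002, 0.678, 0.735, 0.003]
wrist_force: [0.1, 0.1, -1.8]
opening: 0.998
grasp_force: 0.0
```

```bash
python3 - <<'E'
from h import *
delta((.5335,-.1838,.285),-.087)
S=avg("scene",3);T=avg("top",3);np.savez("mid.npz",T=T,S=S)
cv2.imwrite("pics/m6.png",np.hstack([tile(T,252,217,24,24,16),tile(S,373,156,24,36,16)[:576][:384]]) if 0 else np.hstack([tile(T,240,230,28,36,14),tile(S,373,156,28,36,14)]))
E
```

```text
delta [-481.8   50.8    1.4] [ 0.007 -0.003  0.167] dist 485.0 rows 7.8
```

View pics/m6.png

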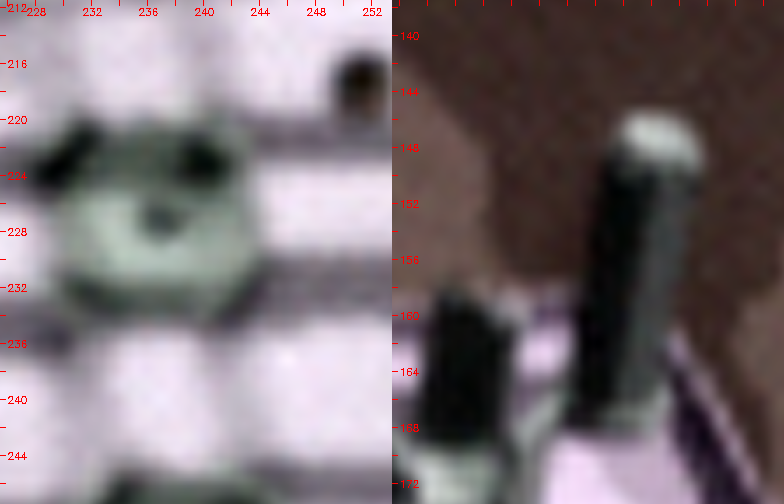

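Request:
carry_out(deltas="-482 51 0 0 0 0.167 0; -482 51 0 0 0 0.167 0; -482 51 0 0 0 0.167 0; -482 51 0 0 0 0.167 0; -482 51 0 0 0 0.167 0; -482 51 0 0 0 0.167 0; -482 51 0 0 0 0.167 0; -482 51 0 0 0 0.167 0; -482 51 0 0 0 0.167 0; -482 51 20 0 0 0.167 0; -482 51 20 0 0 0.167 0")

```text
time_s: 13.0
eef_pos: [0.5304, -0.1831, 0.2605]
eef_rot: [-0.002, 0.737, 0.676, -0.001]
wrist_force: [0.2, 0.0, 0.3]
opening: 0.999
grasp_force: 0.0
```

```bash
python3 - <<'E'
from h import *
delta((.5335,-.1838,.116),-.087)
d=np.load("mid.npz")
from fit import fit
fit(d["T"],(252,217),(.594,.1139))
fit(d["T"],(252,217),(.594,.1139),fix=(.5945,.1145))
E
```

```text
delta [ -0.8   3.8 144.5] [-0.004 -0.002  0.001] dist 145.0 rows 2.3
tray [0.5945 0.1145] sig 0.74 cost 1430.0 | rail [ 0.5908  0.1119  8.344  -1.2034] off mm [-3.7 -2.5] 22.64
tray [0.5945 0.1145] sig 0.8 cost 1430.0 | rail [ 0.5906  0.1118  8.8902 -1.2351] off mm [-3.9 -2.7] 22.37
```

Request:
carry_out(deltas="-0.8 2.5 60 0 0 0 0; -0.8 2.5 110 0 0 0 0; -0.8 2.5 143 0 0 0 0; -0.8 2.5 143 0 0 0 0; -0.8 2.5 143 0 0 0 1; -0.8 2.5 143 0 0 0 1; -0.8 2.5 143 0 0 0 1; -0.8 2.5 143 0 0 0 1; -0.8 2.5 143 0 0 0 1; -0.8 2.5 143 0 0 0 1; -0.8 2.5 143 0 0 0 1")

```text
time_s: 14.38
eef_pos: [0.5346, -0.1863, 0.1211]
eef_rot: [0.001, 0.737, 0.676, 0.0]
wrist_force: [-2.0, -0.1, 5.3]
opening: 0.187
grasp_force: 58.6
```

Request:
carry_out(deltas="0 0 -50 0 0 0 1; 0 0 -110 0 0 0 1; 0 0 -165 0 0 0 1; 0 0 -165 0 0 0 1")

```text
time_s: 14.88
eef_pos: [0.5365, -0.1871, 0.2908]
eef_rot: [0.005, 0.737, 0.676, 0.002]
wrist_force: [0.9, -0.4, -1.8]
opening: 0.186
grasp_force: 59.3
```

```bash
python3 - <<'E'
from h import *
print("rod",at_z("scene",(308,272),0),at_z("scene",(319,149),.41),"clamp",at_z("scene",(258,219),.225),at_z("scene",(313,218),.225))
delta((.592,.110,.285),.067)
E
```

```text
rod [0.73874395 0.07075017 0.        ] [0.78820597 0.06042304 0.41      ] clamp [ 0.77390927 -0.05493087  0.225     ] [0.77709751 0.06334657 0.225     ]
delta [300.9  29.4   4.7] [ 0.009  0.005 -0.154] dist 302.0 rows 4.8
```

Request:
carry_out(deltas="301 29 0 0 0 -0.154 1; 301 29 0 0 0 -0.154 1; 301 29 0 0 0 -0.154 1; 301 29 0 0 0 -0.154 1; 301 29 0 0 0 -0.154 1; 301 29 0 0 0 -0.154 1; 301 29 50 0 0 -0.154 1; 301 29 80 0 0 -0.154 1; 301 29 80 0 0 -0.154 1; 301 29 80 0 0 -0.154 1")

```text
time_s: 16.12
eef_pos: [0.5897, 0.1108, 0.2058]
eef_rot: [0.0, 0.683, 0.73, 0.0]
wrist_force: [0.3, 0.3, -0.5]
opening: 0.185
grasp_force: 59.3
```

```bash
python3 - <<'E'
from h import *
S=avg("scene",3);o=sensors.get_obs();p=o["eef_pos"];print(p)
cv2.imwrite("pics/m7.png",tile(S,322,192,36,44,13))
print("expect tip",proj("scene",p-[0,0,.083]),"collar",proj("scene",p-[0,0,.031]))
E
```

```text
[0.59027242 0.11126397 0.20678533]
expect tip [[319.34191966 197.18055738]] collar [[320.92433168 181.62424179]]
```

View pics/m7.png

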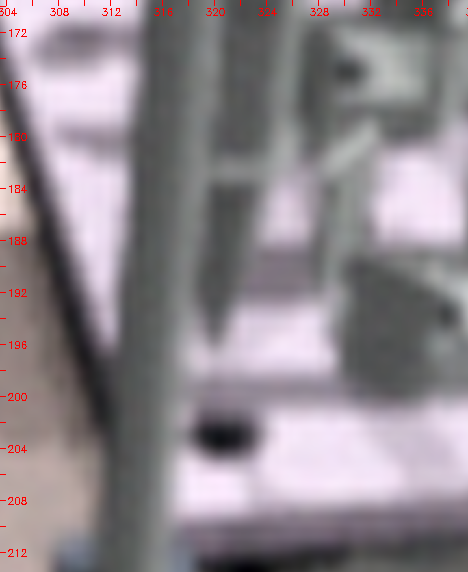

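```bash
python3 - <<'E'
from h import *
p=sensors.get_obs()["eef_pos"]
t=at_z("scene",(320.2,196.7),p[2]-.083);h=at_z("scene",(320.9,203),.109);print(t,h,"move",h+[-.0019,-.0013,0]-t)
print("topframe move",np.array([.5926,.1132])-p[:2]-[0,.0025])
q=p+[0,0,0]
delta((p[0]+.003,p[1]+.000,p[2]-.03),.067)
E
```

```text
[0.58844054 0.11380207 0.12378533] [0.59685079 0.11565332 0.109     ] move [ 0.00651024  0.00055126 -0.01478533]
topframe move [ 0.00232758 -0.00056397]
delta [-0.2  2.9 30. ] [ 0.003  0.    -0.   ] dist 30.0 rows 0.5
```

Request:
carry_out(deltas="-0.2 3 0 0 0 0 1; -0.2 3 6 0 0 0 1; -0.2 3 12 0 0 0 1; -0.2 3 18 0 0 0 1; -0.2 3 24 0 0 0 1; -0.2 3 28 0 0 0 1; -0.2 3 28 0 0 0 1")

```text
time_s: 17.15
eef_pos: [0.5922, 0.1117, 0.1765]
eef_rot: [-0.0, 0.683, 0.73, 0.0]
wrist_force: [1.1, 0.7, -1.9]
opening: 0.183
grasp_force: 59.2
```

Request:
carry_out(deltas="-0.5 -0.4 4 0 0 0 1; -1 -0.8 8 0 0 0 1; -1.5 -1.2 12 0 0 0 1; -1.5 -1.2 12 0 0 0 1")

```text
time_s: 17.65
eef_pos: [0.5908, 0.11, 0.1644]
eef_rot: [-0.0, 0.683, 0.73, -0.0]
wrist_force: [3.3, 1.4, -1.5]
opening: 0.188
grasp_force: 59.2
```

Request:
carry_out(deltas="0 0 3 0 0 0 1; 0 0 6 0 0 0 1; 0 0 6 0 0 0 1")

```text
time_s: 18.02
eef_pos: [0.5912, 0.1101, 0.1586]
eef_rot: [0.0, 0.683, 0.73, 0.0]
wrist_force: [3.7, 1.3, -2.0]
opening: 0.182
grasp_force: 59.2
```

Request:
carry_out(deltas="0 0 3 0 0 0 1; 0 0 6 0 0 0 1; 0 0 6 0 0 0 1")

```text
time_s: 18.4
eef_pos: [0.5914, 0.1101, 0.1526]
eef_rot: [0.0, 0.683, 0.73, 0.0]
wrist_force: [5.5, 1.2, -1.1]
opening: 0.186
grasp_force: 59.2
```

Request:
carry_out(deltas="0 0 3 0 0 0 1; 0 0 5 0 0 0 1; 0 0 5 0 0 0 1")

```text
time_s: 18.77
eef_pos: [0.5917, 0.1102, 0.1477]
eef_rot: [0.0, 0.683, 0.73, 0.001]
wrist_force: [5.8, 2.0, -1.4]
opening: 0.187
grasp_force: 59.2
```

Request:
carry_out(deltas="0.2 0.7 3 0 0 0 1; 0.2 0.7 6 0 0 0 1; 0.2 0.7 8 0 0 0 1; 0.2 0.7 10 0 0 0 1; 0.2 0.7 10 0 0 0 1")

```text
time_s: 19.4
eef_pos: [0.5928, 0.1107, 0.1399]
eef_rot: [0.001, 0.683, 0.73, 0.001]
wrist_force: [1.5, 2.8, 10.2]
opening: 0.186
grasp_force: 60.7
```

Request:
carry_out(deltas="0 0 1 0 0 0 1; 0 0 0 0 0 0 0; 0 0 0 0 0 0 0; 0 0 0 0 0 0 0; 0 0 0 0 0 0 0; 0 0 -50 0 0 0 0; 0 0 -110 0 0 0 0; 0 0 -150 0 0 0 0; -60 -60 -170 0 0 0 0; -120 -120 -170 0 0 0 0; -120 -120 -170 0 0 0 0; -120 -120 -170 0 0 0 0")

```text
time_s: 20.9
eef_pos: [0.4787, -0.0194, 0.3083]
eef_rot: [0.0, 0.684, 0.729, -0.0]
wrist_force: [0.0, 0.2, -0.3]
opening: 0.998
grasp_force: 0.0
```

```bash
python3 - <<'E'
from h import *
S=avg("scene",3);T=avg("top",3)
cv2.imwrite("pics/m8.png",np.hstack([tile(T,228,240,90,90,4),tile(S,350,185,104,90,4)]))
E
```

```text
(no output)
```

View pics/m8.png

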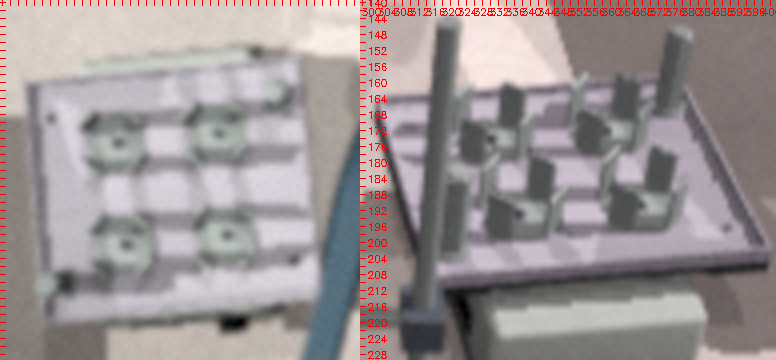

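```bash
python3 -c "
from bench import ctrl;print(ctrl.hand_in())"
```

```text
the job is handed in; nothing more can be done
None
```

Both drifts are pushed down through the tray's corner holes into the rail holes and released. Each met about 10 N at the height expected for its collar reaching the tray. The last picture shows both standing, nothing else in it looked disturbed, and the job was handed in at about 21 s; no verdict came back.

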